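Kit the profile pieces and slide the tote into the free bay

TASK

Take every aluminium profile piece out of the plywood pocket block and lay it flat inside the grey tote. Once they are all in, slide the loaded tote along the bench, without lifting or tipping it, into whichever of the two taped bays has no black case standing in it, until the whole tote is inside that bay's tape outline. Leave the case, screwdriver and oil bottle alone.

Things in the scene. Friction and masses are not known exactly. Their poses are not given: they have to be found in the camera images.
- piece_1: T-slot aluminium profile piece, square bar 20 x 20 mm, 75 mm long along its y axis, about 60 g. Origin at the centre of its underside (10 mm below the bar's centre). Starts lying in a pocket of the block, standing 12 mm proud of the block's top. Three to five of the five pieces are present; absent ones read None.
- piece_2: T-slot aluminium profile piece, square bar 20 x 20 mm, 75 mm long along its y axis, about 60 g. Origin at the centre of its underside (10 mm below the bar's centre). Starts lying in a pocket of the block, standing 12 mm proud of the block's top. Three to five of the five pieces are present; absent ones read None.
- piece_3: T-slot aluminium profile piece, square bar 20 x 20 mm, 75 mm long along its y axis, about 60 g. Origin at the centre of its underside (10 mm below the bar's centre). Starts lying in a pocket of the block, standing 12 mm proud of the block's top. Three to five of the five pieces are present; absent ones read None.
- piece_4: T-slot aluminium profile piece, square bar 20 x 20 mm, 75 mm long along its y axis, about 60 g. Origin at the centre of its underside (10 mm below the bar's centre). Starts lying in a pocket of the block, standing 12 mm proud of the block's top. Three to five of the five pieces are present; absent ones read None.
- piece_5: T-slot aluminium profile piece, square bar 20 x 20 mm, 75 mm long along its y axis, about 60 g. Origin at the centre of its underside (10 mm below the bar's centre). Starts lying in a pocket of the block, standing 12 mm proud of the block's top. Three to five of the five pieces are present; absent ones read None.
- block: Flat plywood pocket block, fixed to the bench: 265 mm (x) by 110 mm (y) by 14 mm high, origin at the centre of its underside. Five pockets, 23 x 78 mm and 8 mm deep, long sides along y, centred at x = -104, -52, 0, 52 and 104 mm. Some pockets may be empty.
- tote: Loose open grey plastic tote: 110 mm (x) by 225 mm (y) by 40 mm high outside, walls and floor 4 mm thick, about 0.45 kg empty. Origin at the centre of its underside.
- tote_corner_a (a point): Outer bottom corner of the tote at its +x, +y end.
- tote_corner_b (a point): Outer bottom corner of the tote at its +x, -y end.
- tote_corner_c (a point): Outer bottom corner of the tote at its -x, +y end.
- tote_corner_d (a point): Outer bottom corner of the tote at its -x, -y end.
- bay_1: Bay: rectangle of flat white tape on the bench, 160 mm (x) by 275 mm (y) over its outer edges, tape 10 mm wide, no height to speak of. Origin at its centre on the bench. The nearer the robot of two side-by-side bays. The black case stands in one of the two bays, the other is free (at most a flat job card lies stuck down in it).
- bay_2: Bay: rectangle of flat white tape on the bench, 160 mm (x) by 275 mm (y) over its outer edges, tape 10 mm wide, no height to speak of. Origin at its centre on the bench. The farther from the robot of two side-by-side bays. The black case stands in one of the two bays, the other is free (at most a flat job card lies stuck down in it).
- case: Closed black tool case, 90 mm (x) by 180 mm (y) by 54 mm high with its handle, 2.5 kg, standing in one of the bays. Origin at the centre of its underside. Not to be moved.
- driver: Screwdriver 200 mm long lying on the bench, bystander.
- oil: White oil bottle standing upright, 60 mm across, 150 mm high, origin at the centre of its underside, bystander.

How it is judged:
On the way, in this order (a step that is already met when the one before it is completed fails the run):
1. every piece present lies flat inside the tote (x of piece_1 in the frame of tote between -0.05 and 0.05 m and y of piece_1 in the frame of tote between -0.11 and 0.11 m and z of piece_1 in the frame of tote between -0.005 and 0.045 m and angle between each of piece_1, piece_2, piece_3, piece_4, piece_5's own y axis and vertical above 1.3 rad and x of piece_2 in the frame of tote between -0.05 and 0.05 m and y of piece_2 in the frame of tote between -0.11 and 0.11 m and z of piece_2 in the frame of tote between -0.005 and 0.045 m and x of piece_3 in the frame of tote between -0.05 and 0.05 m and y of piece_3 in the frame of tote between -0.11 and 0.11 m and z of piece_3 in the frame of tote between -0.005 and 0.045 m and x of piece_4 in the frame of tote between -0.05 and 0.05 m and y of piece_4 in the frame of tote between -0.11 and 0.11 m and z of piece_4 in the frame of tote between -0.005 and 0.045 m and x of piece_5 in the frame of tote between -0.05 and 0.05 m and y of piece_5 in the frame of tote between -0.11 and 0.11 m and z of piece_5 in the frame of tote between -0.005 and 0.045 m and linear speed of each of tote, piece_1, piece_2, piece_3, piece_4, piece_5 below 0.02 m/s), for 0.2 s.
2. the loaded tote stands wholly inside the outline of the free bay (x of piece_1 in the frame of tote between -0.05 and 0.05 m and y of piece_1 in the frame of tote between -0.11 and 0.11 m and z of piece_1 in the frame of tote between -0.005 and 0.045 m and angle between each of piece_1, piece_2, piece_3, piece_4, piece_5's own y axis and vertical above 1.3 rad and x of piece_2 in the frame of tote between -0.05 and 0.05 m and y of piece_2 in the frame of tote between -0.11 and 0.11 m and z of piece_2 in the frame of tote between -0.005 and 0.045 m and x of piece_3 in the frame of tote between -0.05 and 0.05 m and y of piece_3 in the frame of tote between -0.11 and 0.11 m and z of piece_3 in the frame of tote between -0.005 and 0.045 m and x of piece_4 in the frame of tote between -0.05 and 0.05 m and y of piece_4 in the frame of tote between -0.11 and 0.11 m and z of piece_4 in the frame of tote between -0.005 and 0.045 m and x of piece_5 in the frame of tote between -0.05 and 0.05 m and y of piece_5 in the frame of tote between -0.11 and 0.11 m and z of piece_5 in the frame of tote between -0.005 and 0.045 m and ((horizontal distance between case and bay_1 below 0.06 m and x of tote_corner_a in the frame of bay_2 between -0.08 and 0.08 m and y of tote_corner_a in the frame of bay_2 between -0.1375 and 0.1375 m and x of tote_corner_b in the frame of bay_2 between -0.08 and 0.08 m and y of tote_corner_b in the frame of bay_2 between -0.1375 and 0.1375 m and x of tote_corner_c in the frame of bay_2 between -0.08 and 0.08 m and y of tote_corner_c in the frame of bay_2 between -0.1375 and 0.1375 m and x of tote_corner_d in the frame of bay_2 between -0.08 and 0.08 m and y of tote_corner_d in the frame of bay_2 between -0.1375 and 0.1375 m) or (horizontal distance between case and bay_2 below 0.06 m and x of tote_corner_a in the frame of bay_1 between -0.08 and 0.08 m and y of tote_corner_a in the frame of bay_1 between -0.1375 and 0.1375 m and x of tote_corner_b in the frame of bay_1 between -0.08 and 0.08 m and y of tote_corner_b in the frame of bay_1 between -0.1375 and 0.1375 m and x of tote_corner_c in the frame of bay_1 between -0.08 and 0.08 m and y of tote_corner_c in the frame of bay_1 between -0.1375 and 0.1375 m and x of tote_corner_d in the frame of bay_1 between -0.08 and 0.08 m and y of tote_corner_d in the frame of bay_1 between -0.1375 and 0.1375 m)) and height (world z) of tote below 0.006 m), for 0.2 s.
At the end, for the whole second after the job is handed in: Every piece present lies flat inside the tote (long axis within about 15 degrees of level), and the tote stands flat on the bench with all four bottom corners within the outer edges of the tape of the bay that has no case in it; everything at rest and released (all of step 2 and linear speed of each of tote, piece_1, piece_2, piece_3, piece_4, piece_5 below 0.02 m/s); the robot touches nothing.
It fails at once if the tote is lifted more than 25 mm off the bench (height (world z) of tote above 0.025 m).
It fails at once if the tote is tipped by more than 0.35 rad (angle between tote's own z axis and vertical above 0.35 rad).
It fails at once if the case is moved more than 30 mm (distance of case from where it was at the start of the episode above 0.03 m).
It fails at once if the screwdriver or oil bottle is moved more than 30 mm (distance of any of driver, oil from where it was at the start of the episode above 0.03 m).
Of piece_1, piece_2, piece_3, piece_4, piece_5 only 3 to 5 are there at a start; the rules pass over those that are not, and their reading is None.
At some moment in a run one of tote may be knocked a few centimetres aside while the robot is not near it.
Once in a run the grip may slacken for a moment while it holds something.
It also fails if it takes over 210 s, if anything falls off the work surface, if the arm or the gripper's body presses on something with over 40 N, if the wrist force passes 120 N, or if a joint passes its speed limit or range.

ROBOT

A 6-joint arm with a two-finger parallel gripper is mounted at the origin on the work surface. World frame = base frame: x ahead of the robot, y to its left, z up, the work surface at z = 0. Lengths are in m, angles in rad, forces in N, time in s.
With the tool pointing down it reaches from about 0.35 to 0.85 m from the base axis. Payload 8.1 kg.
Tool frame: the origin (TCP) lies on the mounting face of the last link; the fingertips stand 186 mm ahead of it and the grasp point (between the pads) lies 167 mm ahead of it; z points along the fingers, y is the line along which they close (so a half turn about z gives the same grasp; the last joint's range is limited). The gripper opens to 93 mm and grips with 3 to 60 N. Pads are 15 mm wide; open, the fingers measure 128 mm over their backs; the gripper's body (75 mm by 188 mm) begins 65 mm behind the grasp point.
Start: joints at [-1.286, 0.13, 1.488, -0, 1.523, -0.085], TCP at [0.217, -0.559, 0.405] pointing down, gripper open.
Joint ranges: [-2.96, 2.96], [-0.89, 2.26], [0.02, 2.5], [-1.34, 4.48], [0, 2.73], [-2.66, 2.66]. Speed limits (rad/s): [2.39, 2.39, 2.79, 3.14, 3.14, 3.14].

INTERFACE

Orientations are given as a unit quaternion [w, x, y, z].
In Python, from workcell import ctrl, optics, workorder gives the robot as it stands.
- The arm moves only by the tool arm_command, never from a script. Its argument "motion" is a list of rows, each an object of numbers: "claw": the opening, from 0 (shut) to 1 (fully open); "x", "y", "z": the shift along the tool's x, y, z in m; "wx", "wy", "wz": the turn, a rotation vector about the tool's x, y, z in degrees. In form: [{"claw": .., "x": .., "y": .., "z": .., "wx": .., "wy": .., "wz": ..}, ...]. A call has 1 to 12 rows; each row is the pose to reach, as a shift and turn from the pose commanded when the call began, along the tool's axes at that moment; what a row does not reach only later rows make up. A row lasts 1/12 s, in which the tool goes at most 41.7 mm and 7.16 degrees, less where a joint would pass 70% of its speed; a pose out of reach is approached as far as the arm can. A call with a gripper value outside its range is refused whole. The fingers move at their own pace and stop on an object; "newtons" is the grip in N (left out, the last holds). Time passes only in rows, so rows that repeat a pose let the fingers close. It gives the time, the measured TCP pose, the force, the opening and the grip force at its end, in the units of the state.
- ctrl.get_state(): the state, without advancing time (a new reading comes with each control period).
- optics.read_camera(name): name is "scene" or "side" or "wrist"; returns a dict with "image" (384x512x3 uint8, red, green, blue), "depth" (384x512 float32, m along the optical axis (not along the pixel's ray), 0 where there is no reading), "fx", "fy", "cx", "cy" (pixels), "T" (4x4, takes a point from camera to world coordinates); the wrist camera has in their place "mount" (4x4, takes a point from camera to tool coordinates, whose origin is the TCP and whose axes are the flange's). Camera axes: x right, y up, looking along -z (the intrinsics and any distortion apply to the point x, -y, -z); pixel columns grow to the right and rows downward; lengths in m; the calibration is good to about 2 mm. A picture is of the moment at which its call begins: read the wrist's pose just before it.
- workorder.hand_in(): hands the job in; it is judged then, once.
The state is a dict: "time_s": time; "joint_positions": joint angles; "qd": joint speeds; "effort": joint torques, N m; "tool_pos": TCP position; "tool_rot": TCP orientation; "ft_force": force on the tool from outside, world axes, zero at the start; "torque": the same for the moment, N m; "width": opening from 0.0 (shut) to 1.0 (fully open); "finger_force": force on a finger pad.
Only numpy, scipy, OpenCV 4.12 (cv2) and the standard library are available. Lean on these libraries where they do the work, as an engineer would, in place of code of your own. Each camera call takes 0.05 s, during which the arm holds its last target. There are 200 camera calls.

## Working session

There is one attempt and no reset: what is moved stays moved. The work goes in short steps, Python scripts to look and compute and a tool call to move; the robot and the scene stay as the last step left them, time stands still between calls to the robot, and variables do not carry over. Pictures are saved under pics/ and viewed, at most 14 in all, crops included, and the job is handed in when it is done.

Besides the shell and the picture viewer there is one more tool, called after ">>>" in YAML: its name, and indented under it one key for each argument. arm_command: Moves the arm, as the interface text tells. Its arguments: {"type":"object","properties":{"motion":{"type":"array"},"newtons":{"type":"number"}},"required":["motion"]}

```bash
mkdir -p pics; cat > h.py <<'E'
import numpy as np, cv2
from workcell import ctrl, optics, workorder
from scipy.spatial.transform import Rotation as R
def Rq(q): return R.from_quat([q[1],q[2],q[3],q[0]]).as_matrix()
def cam(n):
    s=ctrl.get_state(); c=optics.read_camera(n)
    if 'T' not in c:
        T=np.eye(4);T[:3,:3]=Rq(s['tool_rot']);T[:3,3]=s['tool_pos'];c['T']=T@np.array(c['mount'])
    c['T']=np.array(c['T']);return c
def pts(c):
    d=c['depth'];v,u=np.mgrid[:d.shape[0],:d.shape[1]]
    P=np.stack([(u-c['cx'])/c['fx']*d,-(v-c['cy'])/c['fy']*d,-d],-1)
    W=P@c['T'][:3,:3].T+c['T'][:3,3]; W[d<=0]=np.nan; return W
def ray(c,u,v,z):
    r=c['T'][:3,:3]@np.array([(u-c['cx'])/c['fx'],-(v-c['cy'])/c['fy'],-1]);o=c['T'][:3,3]
    return o+r*(z-o[2])/r[2]
def save(c,n): cv2.imwrite('pics/'+n,c['image'][:,:,::-1])
E
python3 - <<'E'
from h import *
s=ctrl.get_state();print(s)
out=[]
for n in('scene','side','wrist'):
    c=cam(n);out.append(c['image']);print(n,c['T'].round(3).tolist(),c['fx'],c['cx'],c['cy'],[k for k in c]);np.savez('c_'+n,**c)
    save(c,n+'0.png')
E
```

```text
{'time_s': 0.0, 'joint_positions': array([-1.28640513e+00,  1.31150219e-01,  1.48932064e+00, -1.79428753e-05,
        1.52300909e+00, -8.53866248e-02]), 'qd': array([-0.00090134,  0.00156033,  0.00097068,  0.00044087,  0.00120907,
       -0.00037527]), 'effort': array([ 2.22175986e-03, -5.59834063e+01, -4.91760314e+01,  7.70500582e-02,
        3.54400172e-02, -1.88161939e-04]), 'tool_pos': array([ 0.21680123, -0.55919937,  0.40367096]), 'tool_rot': array([-9.38091152e-04,  9.82956161e-01,  1.83837686e-01, -1.02656820e-04]), 'ft_force': array([-0.16659421, -0.02930147,  0.78357846]), 'torque': array([ 0.02923172, -0.00527675, -0.01648275]), 'finger_force': 0.0, 'width': 0.999577196883499}
scene [[0.412, -0.65, 0.638, 1.332], [0.911, 0.293, -0.289, -0.236], [0.001, 0.701, 0.713, 0.87], [0.0, 0.0, 0.0, 1.0]] 377.0038979196156 256.2584627926543 194.49519195957308 ['image', 'depth', 'fx', 'fy', 'cx', 'cy', 'T']
side [[-0.998, 0.046, -0.043, 0.579], [-0.063, -0.677, 0.734, 0.84], [0.005, 0.735, 0.678, 0.747], [0.0, 0.0, 0.0, 1.0]] 398.4546315937684 252.35346005157925 190.80929436751765 ['image', 'depth', 'fx', 'fy', 'cx', 'cy', 'T']
wrist [[0.362, 0.89, 0.279, 0.296], [-0.932, 0.346, 0.105, -0.529], [-0.003, -0.298, 0.954, 0.384], [0.0, 0.0, 0.0, 1.0]] 265.7811372046688 259.79774601131993 189.91232924589588 ['image', 'depth', 'fx', 'fy', 'cx', 'cy', 'mount', 'T']
```

View pics/scene0.png

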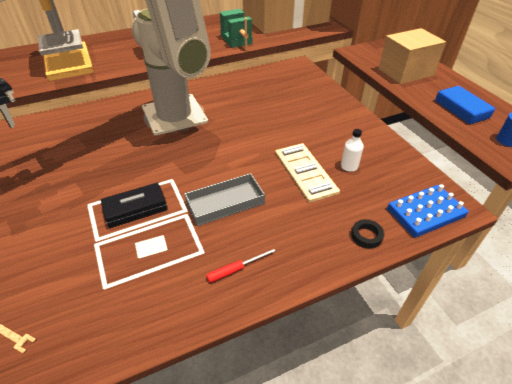

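View pics/side0.png

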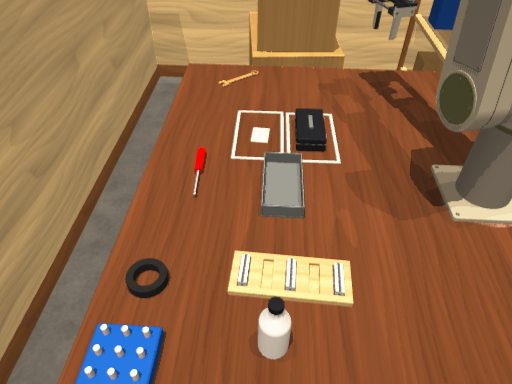

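The side and scene views show three pieces: in the first, third and fifth pockets of the block (side ≈(244,270), (291,273), (338,280)). The tote is at ≈(283,185). The near bay holds the black case, so the far bay (≈(258,135)) with the white card is free. Next I'll measure positions.

```bash
cat >> h.py <<'E'
def plane(c,mask,z):
    v,u=np.nonzero(mask); r=np.stack([(u-c['cx'])/c['fx'],-(v-c['cy'])/c['fy'],-np.ones(len(u))],-1)@c['T'][:3,:3].T
    o=c['T'][:3,3]; return o+r*((z-o[2])/r[:,2])[:,None]
def rect(P):
    (x,y),(w,h),a=cv2.minAreaRect((P[:,:2]*1000).astype(np.float32))
    if w>h: w,h,a=h,w,a-90   # a = angle such that long side is at a+90
    return np.round([x,y,w,h,(a+90)%180],1)
def blobs(m,n=40):
    k,l,s,ce=cv2.connectedComponentsWithStats(m.astype(np.uint8),connectivity=8)
    return [(l==i,s[i]) for i in range(1,k) if s[i][4]>n]
def measure(c):
    W=pts(c);hsv=cv2.cvtColor(c['image'],cv2.COLOR_RGB2HSV);H,S,V=cv2.split(hsv)
    inr=(W[...,0]>.2)&(W[...,0]<.95)&(W[...,1]>-.6)&(W[...,1]<.5)
    z=W[...,2]
    block=inr&(abs(z-.014)<.008)&(H>15)&(H<35)&(S>40)&(V>120)
    tote=inr&(z>.028)&(z<.05)&(S<60)&(V<170)&(V>45)
    white=inr&(abs(z)<.01)&(S<60)&(V>170)
    piece=inr&(z>.019)&(z<.034)&(S<60)
    case=inr&(z>.03)&(V<45)
    for nm,m,h in(('block',block,.014),('tote',tote,.04),('white',white,0),('piece',piece,.026),('case',case,.05)):
        for b,s in blobs(m,25):
            P=W[b]; print(nm,s.tolist(),'plane',rect(plane(c,b,h)),'cloud',rect(P),'zmed',np.nanmedian(P[:,2]).round(4))
E
python3 - <<'E'
from h import *
for n in('scene','side'):
    print(n);measure(dict(np.load(f'c_{n}.npz')))
E
```

```text
scene
block [303, 144, 25, 32, 38] plane [489.  370.1   3.8 180.3 177.4] cloud [490.6 368.3   5.2 180.7 178.2] zmed 0.0161
block [276, 149, 64, 53, 666] plane [527.6 312.5 115.3 273.9 177.2] cloud [526.6 313.3 112.9 269.6 177.3] zmed 0.0151
block [11, 331, 24, 21, 217] plane [ 767.7 -581.8   36.1   61.9   40.1] cloud [ 764.9 -583.    36.    62.9   38.4] zmed 0.0099
tote [185, 174, 80, 47, 512] plane [553.4  10.7 121.2 225.3  90.4] cloud [547.9  11.1 115.5 222.9  90.1] zmed 0.0355
white [292, 158, 16, 6, 36] plane [462.7 326.4  13.7  56.   86.3] cloud [469.6 321.4  14.6  54.7  84.4] zmed 0.0078
white [303, 177, 20, 7, 57] plane [567.4 316.6  15.2  70.   86.6] cloud [575.1 311.1  16.7  67.5  86.9] zmed 0.0083
white [88, 179, 99, 62, 624] plane [ 450.6 -246.9  162.6  278.6   91. ] cloud [ 454.4 -246.9  168.7  277.8   90.6] zmed 0.0034
white [190, 183, 67, 33, 992] plane [525.4  14.   70.5 205.5  90.2] cloud [531.   12.5  73.7 205.4  90.6] zmed 0.0064
white [94, 214, 110, 75, 1026] plane [ 621.2 -249.5  162.8  278.5   90.6] cloud [ 623.9 -249.5  166.8  277.7   90.5] zmed 0.0031
white [13
[... 3554 characters left out ...]
273] plane [525.2 317.3  19.6  79.   89.1] cloud [524.9 315.5  19.6  74.8  88.5] zmed 0.0257
piece [334, 263, 11, 31, 287] plane [421.4 322.5  20.8  78.3  87.4] cloud [420.8 320.8  20.1  75.   87.7] zmed 0.0257
piece [258, 339, 31, 17, 104] plane [560.  489.2  27.8  57.1 177.7] cloud [559.4 488.7  22.5  57.2 179.4] zmed 0.0265
case [389, 0, 14, 8, 63] plane [  -46.2 -1422.3    61.3   115.8    89.8] cloud [ 212.9 -493.6   26.2   72.5   92.2] zmed 0.3426
case [296, 109, 30, 36, 803] plane [ 462.2 -227.4   86.7  193.4   89. ] cloud [ 463.1 -241.6   86.8  172.4   91. ] zmed 0.0479
case [268, 298, 16, 17, 142] plane [557.1 415.8  29.4  35.3  93.8] cloud [560.5 472.8  23.6  24.2 104. ] zmed 0.1484
```

```bash
cat >> h.py <<'E'
def to(x,y,z,yaw):
    s=ctrl.get_state();M=Rq(s['tool_rot']);a=np.radians(yaw)
    T=np.array([[np.cos(a),np.sin(a),0],[np.sin(a),-np.cos(a),0],[0,0,-1]])
    d=M.T@(np.array([x,y,z])-s['tool_pos']);w=np.degrees(R.from_matrix(M.T@T).as_rotvec())
    print('to',d.round(4),w.round(2))
E
python3 -c "
from h import *
to(.628,.3095,.30,87.4)"
```

```text
to [ 0.6973 -0.6613  0.105 ] [-7.000e-02 -5.000e-02 -6.621e+01]
```

>>> arm_command:
  motion:
    - {"claw": 0.5,"x": 0.697,"y": -0.661,"z": 0.1,"wz": -66}
    - {"claw": 0.5,"x": 0.697,"y": -0.661,"z": 0.1,"wz": -66}
    - {"claw": 0.5,"x": 0.697,"y": -0.661,"z": 0.1,"wz": -66}
    - {"claw": 0.5,"x": 0.697,"y": -0.661,"z": 0.1,"wz": -66}
    - {"claw": 0.5,"x": 0.697,"y": -0.661,"z": 0.1,"wz": -66}
    - {"claw": 0.5,"x": 0.697,"y": -0.661,"z": 0.1,"wz": -66}
    - {"claw": 0.5,"x": 0.697,"y": -0.661,"z": 0.1,"wz": -66}
    - {"claw": 0.5,"x": 0.697,"y": -0.661,"z": 0.1,"wz": -66}
    - {"claw": 0.5,"x": 0.697,"y": -0.661,"z": 0.1,"wz": -66}
    - {"claw": 0.5,"x": 0.697,"y": -0.661,"z": 0.1,"wz": -66}
    - {"claw": 0.5,"x": 0.697,"y": -0.661,"z": 0.1,"wz": -66}
    - {"claw": 0.5,"x": 0.697,"y": -0.661,"z": 0.1,"wz": -66}
  newtons: 25

```text
invalid input
```

```bash
python3 -c "
from h import *
print(ctrl.get_state()['tool_pos']);to(.628,.3095,.30,87.4)"
```

```text
[ 0.21683027 -0.55925227  0.40391547]
to [ 0.6973 -0.6613  0.105 ] [-7.000e-02 -5.000e-02 -6.621e+01]
```

>>> arm_command:
  motion:
    - {"claw": 0.5,"x": 0.697,"y": -0.661,"z": 0.1,"wx": 0,"wy": 0,"wz": -66}
    - {"claw": 0.5,"x": 0.697,"y": -0.661,"z": 0.1,"wx": 0,"wy": 0,"wz": -66}
    - {"claw": 0.5,"x": 0.697,"y": -0.661,"z": 0.1,"wx": 0,"wy": 0,"wz": -66}
    - {"claw": 0.5,"x": 0.697,"y": -0.661,"z": 0.1,"wx": 0,"wy": 0,"wz": -66}
    - {"claw": 0.5,"x": 0.697,"y": -0.661,"z": 0.1,"wx": 0,"wy": 0,"wz": -66}
    - {"claw": 0.5,"x": 0.697,"y": -0.661,"z": 0.1,"wx": 0,"wy": 0,"wz": -66}
    - {"claw": 0.5,"x": 0.697,"y": -0.661,"z": 0.1,"wx": 0,"wy": 0,"wz": -66}
    - {"claw": 0.5,"x": 0.697,"y": -0.661,"z": 0.1,"wx": 0,"wy": 0,"wz": -66}
    - {"claw": 0.5,"x": 0.697,"y": -0.661,"z": 0.1,"wx": 0,"wy": 0,"wz": -66}
    - {"claw": 0.5,"x": 0.697,"y": -0.661,"z": 0.1,"wx": 0,"wy": 0,"wz": -66}
    - {"claw": 0.5,"x": 0.697,"y": -0.661,"z": 0.1,"wx": 0,"wy": 0,"wz": -66}
    - {"claw": 0.5,"x": 0.697,"y": -0.661,"z": 0.1,"wx": 0,"wy": 0,"wz": -66}
  newtons: 25

```text
time_s: 1.15
tool_pos: [0.4299, -0.1079, 0.3528]
tool_rot: [0.0, 0.724, 0.69, 0.0]
ft_force: [0.7, 0.1, -0.0]
width: 0.496
finger_force: 0.0
```

```bash
python3 -c "
from h import *
print(ctrl.get_state()['tool_pos']);to(.628,.3095,.30,87.4)"
```

```text
[ 0.42986719 -0.10787673  0.35279529]
to [0.4266 0.1774 0.0528] [ 0.02  0.01 -0.21]
```

>>> arm_command:
  motion:
    - {"claw": 0.5,"x": 0.427,"y": 0.177,"z": 0.053,"wx": 0,"wy": 0,"wz": 0}
    - {"claw": 0.5,"x": 0.427,"y": 0.177,"z": 0.053,"wx": 0,"wy": 0,"wz": 0}
    - {"claw": 0.5,"x": 0.427,"y": 0.177,"z": 0.053,"wx": 0,"wy": 0,"wz": 0}
    - {"claw": 0.5,"x": 0.427,"y": 0.177,"z": 0.053,"wx": 0,"wy": 0,"wz": 0}
    - {"claw": 0.5,"x": 0.427,"y": 0.177,"z": 0.053,"wx": 0,"wy": 0,"wz": 0}
    - {"claw": 0.5,"x": 0.427,"y": 0.177,"z": 0.053,"wx": 0,"wy": 0,"wz": 0}
    - {"claw": 0.5,"x": 0.427,"y": 0.177,"z": 0.053,"wx": 0,"wy": 0,"wz": 0}
    - {"claw": 0.5,"x": 0.427,"y": 0.177,"z": 0.053,"wx": 0,"wy": 0,"wz": 0}
    - {"claw": 0.5,"x": 0.427,"y": 0.177,"z": 0.053,"wx": 0,"wy": 0,"wz": 0}
    - {"claw": 0.5,"x": 0.427,"y": 0.177,"z": 0.053,"wx": 0,"wy": 0,"wz": 0}
    - {"claw": 0.5,"x": 0.427,"y": 0.177,"z": 0.053,"wx": 0,"wy": 0,"wz": 0}
    - {"claw": 0.5,"x": 0.427,"y": 0.177,"z": 0.053,"wx": 0,"wy": 0,"wz": 0}

```text
time_s: 2.15
tool_pos: [0.6275, 0.3131, 0.2963]
tool_rot: [-0.001, 0.723, 0.691, -0.001]
ft_force: [0.2, 0.8, -1.8]
width: 0.5
finger_force: 0.0
```

```bash
python3 -c "
from h import *
print(ctrl.get_state()['tool_pos']);to(.628,.3095,.30,87.4)
c=cam('wrist');save(c,'w1.png');W=pts(c);S=cv2.cvtColor(c['image'],cv2.COLOR_RGB2HSV)[...,1]
for b,s in blobs((W[...,2]>.019)&(W[...,2]<.034)&(S<60)&(W[...,1]>.2)): print(s.tolist(),rect(plane(c,b,.026)),rect(W[b]),np.median(W[b][:,2]))
"
```

```text
[0.62751512 0.31312119 0.29628748]
to [-0.0036  0.0006 -0.0037] [-0.19 -0.02 -0.01]
[158, 0, 50, 60, 343] [574.4 454.7  21.3  55.6  42.5] [574.9 455.5  19.2  55.3  44.9] 0.026535696844563167
[435, 111, 77, 91, 3326] [830.9 339.8  70.4  88.2 103. ] [833.2 339.2  73.1  88.3 105.9] 0.024572290550590098
[35, 158, 41, 74, 1750] [425.4 321.4  25.8  76.5  87.4] [422.  320.4  22.4  76.3  87.8] 0.025401805076018857
[144, 160, 30, 73, 1559] [527.7 315.4  22.9  75.7  87.3] [525.7 314.7  21.4  75.3  86.7] 0.025539804597537963
[252, 161, 21, 73, 1428] [629.4 309.8  19.7  75.8  87. ] [629.5 309.1  20.1  75.6  87. ] 0.02564268755810692
```

View pics/w1.png

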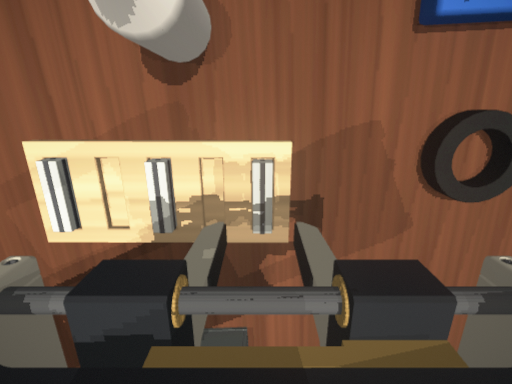

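The wrist picture shows pieces at columns ≈57, 160 and 262. The fingers straddle the right-hand one, so I'm descending on it.

>>> arm_command:
  motion:
    - {"claw": 0.5,"x": -0.004,"y": 0.001,"z": 0.04,"wx": 0,"wy": 0,"wz": 0}
    - {"claw": 0.5,"x": -0.004,"y": 0.001,"z": 0.08,"wx": 0,"wy": 0,"wz": 0}
    - {"claw": 0.5,"x": -0.004,"y": 0.001,"z": 0.093,"wx": 0,"wy": 0,"wz": 0}
    - {"claw": 0.5,"x": -0.004,"y": 0.001,"z": 0.093,"wx": 0,"wy": 0,"wz": 0}
    - {"claw": 0.5,"x": -0.004,"y": 0.001,"z": 0.093,"wx": 0,"wy": 0,"wz": 0}
    - {"claw": 0.0,"x": -0.004,"y": 0.001,"z": 0.093,"wx": 0,"wy": 0,"wz": 0}
    - {"claw": 0.0,"x": -0.004,"y": 0.001,"z": 0.093,"wx": 0,"wy": 0,"wz": 0}
    - {"claw": 0.0,"x": -0.004,"y": 0.001,"z": 0.093,"wx": 0,"wy": 0,"wz": 0}
    - {"claw": 0.0,"x": -0.004,"y": 0.001,"z": 0.093,"wx": 0,"wy": 0,"wz": 0}
    - {"claw": 0.0,"x": -0.004,"y": 0.001,"z": 0.093,"wx": 0,"wy": 0,"wz": 0}
  newtons: 25

```text
time_s: 3.03
tool_pos: [0.6284, 0.3038, 0.2077]
tool_rot: [0.0, 0.724, 0.69, 0.0]
ft_force: [-0.8, -1.1, 3.9]
width: 0.21
finger_force: 25.0
```

>>> arm_command:
  motion:
    - {"claw": 0.4,"x": 0.004,"y": 0,"z": 0,"wx": 0,"wy": 0,"wz": 0}
    - {"claw": 0.4,"x": 0.004,"y": 0,"z": 0.003,"wx": 0,"wy": 0,"wz": 0}
    - {"claw": 0.4,"x": 0.004,"y": 0,"z": 0.005,"wx": 0,"wy": 0,"wz": 0}
    - {"claw": 0.4,"x": 0.004,"y": 0,"z": 0.005,"wx": 0,"wy": 0,"wz": 0}
    - {"claw": 0.4,"x": 0.004,"y": 0,"z": 0.005,"wx": 0,"wy": 0,"wz": 0}
    - {"claw": 0.0,"x": 0.004,"y": 0,"z": 0.005,"wx": 0,"wy": 0,"wz": 0}
    - {"claw": 0.0,"x": 0.004,"y": 0,"z": 0.005,"wx": 0,"wy": 0,"wz": 0}
    - {"claw": 0.0,"x": 0.004,"y": 0,"z": 0.005,"wx": 0,"wy": 0,"wz": 0}
    - {"claw": 0.0,"x": 0.004,"y": 0,"z": 0.005,"wx": 0,"wy": 0,"wz": 0}
  newtons: 35

```text
time_s: 3.78
tool_pos: [0.6284, 0.3078, 0.2021]
tool_rot: [0.0, 0.724, 0.69, 0.0]
ft_force: [-0.1, -0.0, 0.3]
width: 0.209
finger_force: 35.0
```

>>> arm_command:
  motion:
    - {"claw": 0.0,"x": 0,"y": 0,"z": -0.03,"wx": 0,"wy": 0,"wz": 0}
    - {"claw": 0.0,"x": 0,"y": 0,"z": -0.07,"wx": 0,"wy": 0,"wz": 0}
    - {"claw": 0.0,"x": 0,"y": 0,"z": -0.09,"wx": 0,"wy": 0,"wz": 0}
    - {"claw": 0.0,"x": 0,"y": 0,"z": -0.09,"wx": 0,"wy": 0,"wz": 0}

```text
time_s: 4.12
tool_pos: [0.6304, 0.3086, 0.2998]
tool_rot: [0.002, 0.724, 0.69, 0.005]
ft_force: [0.4, 0.3, -0.3]
width: 0.214
finger_force: 34.7
```

```bash
cat >> h.py <<'E'
def tote():
    c=cam('side');W=pts(c);hsv=cv2.cvtColor(c['image'],cv2.COLOR_RGB2HSV);H,S,V=cv2.split(hsv)
    m=(W[...,0]>.42)&(W[...,0]<.78)&(W[...,1]>-.42)&(W[...,1]<.22)&(W[...,2]>.03)&(W[...,2]<.048)&(S<70)&(V>45)&(V<170)
    m&=~((W[...,0]<.525)&(W[...,1]<-.13))
    P=np.vstack([plane(c,b,.04) for b,s in blobs(m,15)]);print('tote',rect(P))
    return c
E
python3 -c "
from h import *
print(ctrl.get_state()['width'],ctrl.get_state()['finger_force'])
tote()
to(.547,-.06,.30,0)"
```

```text
0.2138631397832948 34.709601556824055
tote [511.5  10.5  94.5 251.5 108.3]
to [-0.3719 -0.0645 -0.005 ] [ 0.17 -0.44 87.19]
```

```bash
sed -i "s/    P=np.vstack/    for b,s in blobs(m,15): print(s.tolist(),rect(plane(c,b,.04)))\n    P=np.vstack/" h.py
python3 -c "
from h import *
c=tote();save(c,'s2.png')"
```

```text
[266, 152, 35, 6, 100] [545.2 -88.4  18.7  99.2 178.1]
[301, 162, 2, 18, 23] [493.3 -17.6   2.8  74.2  88.4]
[293, 184, 11, 26, 72] [504.8  87.5  25.   96.3  88.3]
tote [531.3  17.8  98.8 238.8  97.3]
```

View pics/s2.png

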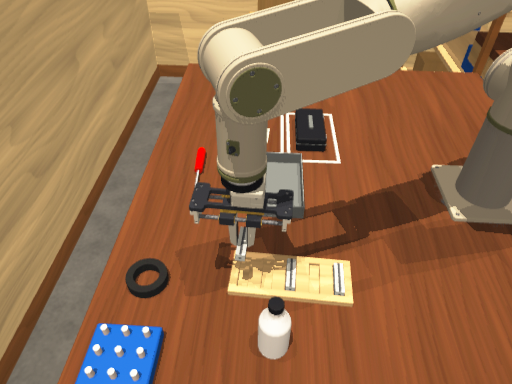

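The side view shows the piece held below the gripper at ≈(240,250). The tote hasn't moved; its right edge is still at column 302.

>>> arm_command:
  motion:
    - {"claw": 0,"x": -0.367,"y": -0.065,"z": 0,"wx": 0,"wy": 0,"wz": 87}
    - {"claw": 0,"x": -0.367,"y": -0.065,"z": 0,"wx": 0,"wy": 0,"wz": 87}
    - {"claw": 0,"x": -0.367,"y": -0.065,"z": 0,"wx": 0,"wy": 0,"wz": 87}
    - {"claw": 0,"x": -0.367,"y": -0.065,"z": 0,"wx": 0,"wy": 0,"wz": 87}
    - {"claw": 0,"x": -0.367,"y": -0.065,"z": 0,"wx": 0,"wy": 0,"wz": 87}
    - {"claw": 0,"x": -0.367,"y": -0.065,"z": 0,"wx": 0,"wy": 0,"wz": 87}
    - {"claw": 0,"x": -0.367,"y": -0.065,"z": 0,"wx": 0,"wy": 0,"wz": 87}
    - {"claw": 0,"x": -0.367,"y": -0.065,"z": 0,"wx": 0,"wy": 0,"wz": 87}
    - {"claw": 0,"x": -0.367,"y": -0.065,"z": 0,"wx": 0,"wy": 0,"wz": 87}
    - {"claw": 0,"x": -0.367,"y": -0.065,"z": 0,"wx": 0,"wy": 0,"wz": 87}
    - {"claw": 0,"x": -0.367,"y": -0.065,"z": 0,"wx": 0,"wy": 0,"wz": 87}
    - {"claw": 0,"x": -0.367,"y": -0.065,"z": 0,"wx": 0,"wy": 0,"wz": 87}

```text
time_s: 5.22
tool_pos: [0.5443, -0.0566, 0.2897]
tool_rot: [-0.0, 1.0, 0.007, -0.002]
ft_force: [0.8, 1.2, -1.0]
width: 0.21
finger_force: 34.7
```

>>> arm_command:
  motion:
    - {"claw": 0,"x": 0,"y": 0,"z": 0,"wx": 0,"wy": 0,"wz": 0}
    - {"claw": 0,"x": 0,"y": 0,"z": 0,"wx": 0,"wy": 0,"wz": 0}
    - {"claw": 0,"x": 0,"y": 0,"z": 0,"wx": 0,"wy": 0,"wz": 0}

```text
time_s: 5.47
tool_pos: [0.5451, -0.0553, 0.2908]
tool_rot: [-0.0, 1.0, 0.013, -0.001]
ft_force: [-0.3, -0.5, 0.2]
width: 0.21
finger_force: 34.7
```

```bash
python3 -c "
from h import *
to(.547,-.055,.203,0)
c=cam('scene');save(c,'sc3.png')
d=cam('wrist');save(d,'w3.png')
import cv2
cv2.imwrite('pics/m3.png',np.hstack([cv2.resize(x['image'][:,:,::-1],(400,300)) for x in(c,d)]))"
```

```text
to [ 0.0021 -0.0002  0.0878] [-0.02  0.11  1.51]
```

View pics/m3.png

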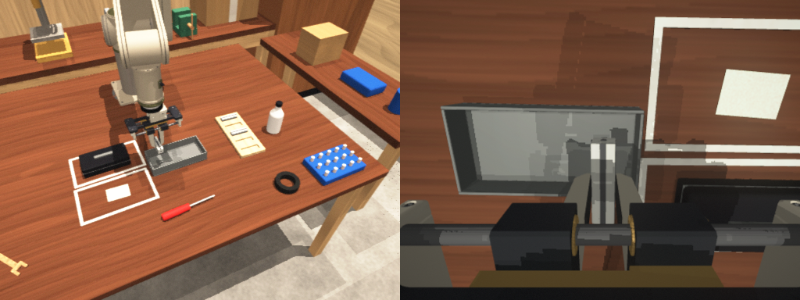

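The held bar (wrist ≈(600,185) in the montage) is over the tote's −y end. Lowering and releasing it.

>>> arm_command:
  motion:
    - {"claw": 0,"x": 0.002,"y": 0,"z": 0.035,"wx": 0,"wy": 0,"wz": 1.5}
    - {"claw": 0,"x": 0.002,"y": 0,"z": 0.065,"wx": 0,"wy": 0,"wz": 1.5}
    - {"claw": 0,"x": 0.002,"y": 0,"z": 0.08,"wx": 0,"wy": 0,"wz": 1.5}
    - {"claw": 0,"x": 0.002,"y": 0,"z": 0.088,"wx": 0,"wy": 0,"wz": 1.5}
    - {"claw": 0,"x": 0.002,"y": 0,"z": 0.088,"wx": 0,"wy": 0,"wz": 1.5}
    - {"claw": 0,"x": 0.002,"y": 0,"z": 0.088,"wx": 0,"wy": 0,"wz": 1.5}

```text
time_s: 6.07
tool_pos: [0.5477, -0.0554, 0.2044]
tool_rot: [-0.0, 1.0, -0.002, 0.0]
ft_force: [0.1, 0.3, -0.6]
width: 0.209
finger_force: 35.0
```

>>> arm_command:
  motion:
    - {"claw": 0.35,"x": 0,"y": 0,"z": 0,"wx": 0,"wy": 0,"wz": 0}
    - {"claw": 0.35,"x": 0,"y": 0,"z": 0,"wx": 0,"wy": 0,"wz": 0}
    - {"claw": 0.35,"x": 0,"y": 0,"z": 0,"wx": 0,"wy": 0,"wz": 0}
    - {"claw": 0.35,"x": 0,"y": 0,"z": -0.04,"wx": 0,"wy": 0,"wz": 0}
    - {"claw": 0.35,"x": 0,"y": 0,"z": -0.08,"wx": 0,"wy": 0,"wz": 0}
    - {"claw": 0.35,"x": 0,"y": 0,"z": -0.085,"wx": 0,"wy": 0,"wz": 0}
    - {"claw": 0.35,"x": 0,"y": 0,"z": -0.085,"wx": 0,"wy": 0,"wz": 0}

```text
time_s: 6.65
tool_pos: [0.5494, -0.0559, 0.2942]
tool_rot: [0.001, 1.0, -0.002, 0.005]
ft_force: [0.1, -0.1, -0.7]
width: 0.348
finger_force: 0.0
```

```bash
python3 -c "
from h import *
to(.5255,.315,.29,87.4)
d=cam('wrist');save(d,'w4.png')"
```

```text
to [-0.0255 -0.3708  0.0033] [  0.47  -0.34 -87.65]
```

View pics/w4.png

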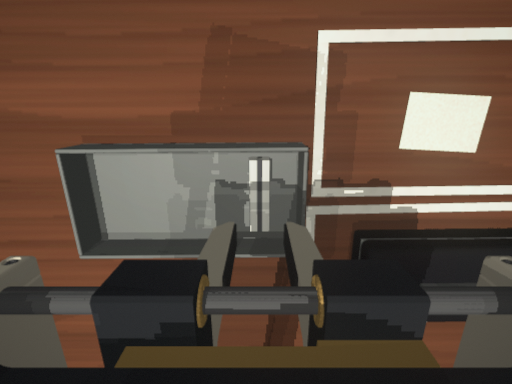

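The first bar lies flat in the tote at ≈(260,195). Going for the second, with a settling pause.

>>> arm_command:
  motion:
    - {"claw": 0.45,"x": -0.025,"y": -0.371,"z": 0,"wx": 0,"wy": 0,"wz": -87.5}
    - {"claw": 0.45,"x": -0.025,"y": -0.371,"z": 0,"wx": 0,"wy": 0,"wz": -87.5}
    - {"claw": 0.45,"x": -0.025,"y": -0.371,"z": 0,"wx": 0,"wy": 0,"wz": -87.5}
    - {"claw": 0.45,"x": -0.025,"y": -0.371,"z": 0,"wx": 0,"wy": 0,"wz": -87.5}
    - {"claw": 0.45,"x": -0.025,"y": -0.371,"z": 0,"wx": 0,"wy": 0,"wz": -87.5}
    - {"claw": 0.45,"x": -0.025,"y": -0.371,"z": 0,"wx": 0,"wy": 0,"wz": -87.5}
    - {"claw": 0.45,"x": -0.025,"y": -0.371,"z": 0,"wx": 0,"wy": 0,"wz": -87.5}
    - {"claw": 0.45,"x": -0.025,"y": -0.371,"z": 0,"wx": 0,"wy": 0,"wz": -87.5}
    - {"claw": 0.45,"x": -0.025,"y": -0.371,"z": 0,"wx": 0,"wy": 0,"wz": -87.5}
    - {"claw": 0.45,"x": -0.025,"y": -0.371,"z": 0,"wx": 0,"wy": 0,"wz": -87.5}
    - {"claw": 0.45,"x": -0.025,"y": -0.371,"z": 0,"wx": 0,"wy": 0,"wz": -87.5}
    - {"claw": 0.45,"x": -0.025,"y": -0.371,"z": 0,"wx": 0,"wy": 0,"wz": -87.5}

```text
time_s: 7.7
tool_pos: [0.523, 0.3164, 0.2865]
tool_rot: [-0.0, 0.73, 0.683, -0.002]
ft_force: [0.1, -0.6, 0.1]
width: 0.448
finger_force: 0.0
```

>>> arm_command:
  motion:
    - {"claw": 0.45,"x": 0,"y": 0,"z": 0,"wx": 0,"wy": 0,"wz": 0}
    - {"claw": 0.45,"x": 0,"y": 0,"z": 0,"wx": 0,"wy": 0,"wz": 0}
    - {"claw": 0.45,"x": 0,"y": 0,"z": 0,"wx": 0,"wy": 0,"wz": 0}
    - {"claw": 0.45,"x": 0,"y": 0,"z": 0,"wx": 0,"wy": 0,"wz": 0}

```text
time_s: 8.03
tool_pos: [0.524, 0.3152, 0.2884]
tool_rot: [-0.0, 0.734, 0.679, -0.0]
ft_force: [-0.1, 0.0, -0.2]
width: 0.451
finger_force: 0.0
```

```bash
cat >> h.py <<'E'
def pieces():
    c=cam('wrist');W=pts(c);S=cv2.cvtColor(c['image'],cv2.COLOR_RGB2HSV)[...,1]
    for b,s in blobs((W[...,2]>.019)&(W[...,2]<.034)&(S<60)&(W[...,1]>.2)&(W[...,1]<.4)): print(rect(plane(c,b,.026)),rect(W[b]),np.median(W[b][:,2]))
E
python3 -c "
from h import *
to(.5255,.315,.202,87.4);pieces()"
```

```text
to [-0.0001  0.0015  0.0864] [-0.04  0.02 -1.91]
[525.8 315.7  19.7  75.9  87.3] [525.8 314.8  20.   75.2  87.3] 0.025695630376417478
[423.2 321.2  22.2  75.7  87.5] [421.7 320.2  20.7  75.2  87.4] 0.025551619006628917
```

>>> arm_command:
  motion:
    - {"claw": 0.45,"x": 0,"y": 0.002,"z": 0.04,"wx": 0,"wy": 0,"wz": -2}
    - {"claw": 0.45,"x": 0,"y": 0.002,"z": 0.075,"wx": 0,"wy": 0,"wz": -2}
    - {"claw": 0.45,"x": 0,"y": 0.002,"z": 0.086,"wx": 0,"wy": 0,"wz": -2}
    - {"claw": 0.45,"x": 0,"y": 0.002,"z": 0.086,"wx": 0,"wy": 0,"wz": -2}
    - {"claw": 0.45,"x": 0,"y": 0.002,"z": 0.086,"wx": 0,"wy": 0,"wz": -2}
    - {"claw": 0,"x": 0,"y": 0.002,"z": 0.086,"wx": 0,"wy": 0,"wz": -2}
    - {"claw": 0,"x": 0,"y": 0.002,"z": 0.086,"wx": 0,"wy": 0,"wz": -2}
    - {"claw": 0,"x": 0,"y": 0.002,"z": 0.086,"wx": 0,"wy": 0,"wz": -2}
    - {"claw": 0,"x": 0,"y": 0.002,"z": 0.086,"wx": 0,"wy": 0,"wz": -2}
    - {"claw": 0,"x": 0,"y": 0.002,"z": 0.086,"wx": 0,"wy": 0,"wz": -2}
  newtons: 35

```text
time_s: 8.92
tool_pos: [0.5262, 0.3155, 0.2033]
tool_rot: [0.0, 0.721, 0.693, 0.0]
ft_force: [-0.0, 0.4, 2.4]
width: 0.208
finger_force: 35.0
```

>>> arm_command:
  motion:
    - {"claw": 0,"x": 0,"y": 0,"z": -0.03,"wx": 0,"wy": 0,"wz": 0}
    - {"claw": 0,"x": 0,"y": 0,"z": -0.07,"wx": 0,"wy": 0,"wz": 0}
    - {"claw": 0,"x": -0.02,"y": 0,"z": -0.088,"wx": 0,"wy": 0,"wz": 0}
    - {"claw": 0,"x": -0.315,"y": 0.036,"z": -0.088,"wx": 0,"wy": 0,"wz": 87.5}
    - {"claw": 0,"x": -0.315,"y": 0.036,"z": -0.088,"wx": 0,"wy": 0,"wz": 87.5}
    - {"claw": 0,"x": -0.315,"y": 0.036,"z": -0.088,"wx": 0,"wy": 0,"wz": 87.5}
    - {"claw": 0,"x": -0.315,"y": 0.036,"z": -0.088,"wx": 0,"wy": 0,"wz": 87.5}
    - {"claw": 0,"x": -0.315,"y": 0.036,"z": -0.088,"wx": 0,"wy": 0,"wz": 87.5}
    - {"claw": 0,"x": -0.315,"y": 0.036,"z": -0.088,"wx": 0,"wy": 0,"wz": 87.5}
    - {"claw": 0,"x": -0.315,"y": 0.036,"z": -0.088,"wx": 0,"wy": 0,"wz": 87.5}
    - {"claw": 0,"x": -0.315,"y": 0.036,"z": -0.088,"wx": 0,"wy": 0,"wz": 87.5}
    - {"claw": 0,"x": -0.315,"y": 0.036,"z": -0.088,"wx": 0,"wy": 0,"wz": 87.5}

```text
time_s: 9.92
tool_pos: [0.5494, -0.004, 0.2911]
tool_rot: [0.0, 0.981, 0.196, 0.0]
ft_force: [-0.3, 0.1, -0.2]
width: 0.211
finger_force: 34.9
```

```bash
python3 -c "
from h import *
print(ctrl.get_state()['width']);to(.547,.0,.29,0)"
```

```text
0.21085087792463394
to [-0.0007 -0.0046  0.0011] [ 4.000e-02 -1.000e-02  2.262e+01]
```

>>> arm_command:
  motion:
    - {"claw": 0,"x": 0,"y": 0,"z": 0,"wx": 0,"wy": 0,"wz": 7}
    - {"claw": 0,"x": 0,"y": 0,"z": 0,"wx": 0,"wy": 0,"wz": 14}
    - {"claw": 0,"x": 0,"y": 0,"z": 0,"wx": 0,"wy": 0,"wz": 20}
    - {"claw": 0,"x": 0,"y": 0,"z": 0,"wx": 0,"wy": 0,"wz": 22.6}
    - {"claw": 0,"x": 0,"y": 0,"z": 0,"wx": 0,"wy": 0,"wz": 22.6}
    - {"claw": 0,"x": 0,"y": 0,"z": 0,"wx": 0,"wy": 0,"wz": 22.6}

```text
time_s: 10.42
tool_pos: [0.5493, -0.0007, 0.2909]
tool_rot: [-0.0, 1.0, 0.006, -0.0]
ft_force: [0.7, -0.8, -0.5]
width: 0.215
finger_force: 34.9
```

```bash
cat >> h.py <<'E'
def wtote():
    c=cam('wrist');W=pts(c);S=cv2.cvtColor(c['image'],cv2.COLOR_RGB2HSV)[...,1]
    m=(W[...,2]>.031)&(W[...,2]<.046)&(S<70)&(W[...,0]>.4)
    for b,s in blobs(m,60): print(s.tolist(),rect(W[b]),'x',np.percentile(W[b][:,0],[1,99]).round(4),'y',np.percentile(W[b][:,1],[1,99]).round(4))
    return c
E
python3 -c "
from h import *
print(ctrl.get_state()['width']);to(.547,.0,.203,0);wtote()"
```

```text
0.214540838011514
to [-0.0023 -0.0008  0.0879] [-0.    0.01  0.73]
[116, 143, 258, 114, 4042] [547.2  13.3 110.7 225.1  90.2] x [0.493  0.6026] y [-0.0982  0.125 ]
[409, 242, 103, 44, 1392] [ 500.3 -195.5   43.9  105.7  119.4] x [0.4609 0.5075] y [-0.2469 -0.1592]
```

>>> arm_command:
  motion:
    - {"claw": 0,"x": -0.002,"y": 0,"z": 0.035,"wx": 0,"wy": 0,"wz": 1}
    - {"claw": 0,"x": -0.002,"y": 0,"z": 0.065,"wx": 0,"wy": 0,"wz": 1}
    - {"claw": 0,"x": -0.002,"y": 0,"z": 0.08,"wx": 0,"wy": 0,"wz": 1}
    - {"claw": 0,"x": -0.002,"y": 0,"z": 0.087,"wx": 0,"wy": 0,"wz": 1}
    - {"claw": 0,"x": -0.002,"y": 0,"z": 0.087,"wx": 0,"wy": 0,"wz": 1}
    - {"claw": 0,"x": -0.002,"y": 0,"z": 0.087,"wx": 0,"wy": 0,"wz": 1}

```text
time_s: 10.97
tool_pos: [0.5476, -0.0008, 0.2042]
tool_rot: [-0.0, 1.0, -0.003, 0.0]
ft_force: [0.3, 0.5, -0.1]
width: 0.211
finger_force: 35.0
```

>>> arm_command:
  motion:
    - {"claw": 0.35,"x": 0,"y": 0,"z": 0,"wx": 0,"wy": 0,"wz": 0}
    - {"claw": 0.35,"x": 0,"y": 0,"z": 0,"wx": 0,"wy": 0,"wz": 0}
    - {"claw": 0.35,"x": 0,"y": 0,"z": 0,"wx": 0,"wy": 0,"wz": 0}
    - {"claw": 0.35,"x": 0,"y": 0,"z": -0.04,"wx": 0,"wy": 0,"wz": 0}
    - {"claw": 0.35,"x": 0,"y": 0,"z": -0.08,"wx": 0,"wy": 0,"wz": 0}
    - {"claw": 0.35,"x": 0,"y": 0,"z": -0.085,"wx": 0,"wy": 0,"wz": 0}
    - {"claw": 0.35,"x": 0,"y": 0,"z": -0.085,"wx": 0,"wy": 0,"wz": 0}

```text
time_s: 11.55
tool_pos: [0.5492, -0.0009, 0.2938]
tool_rot: [0.0, 1.0, -0.003, 0.004]
ft_force: [0.7, -0.6, -0.0]
width: 0.349
finger_force: 0.0
```

```bash
python3 -c "
from h import *
to(.4215,.3205,.29,87.4)"
```

```text
to [-0.1298 -0.3206  0.0024] [  0.41  -0.36 -87.76]
```

>>> arm_command:
  motion:
    - {"claw": 0.45,"x": -0.128,"y": -0.321,"z": 0,"wx": 0,"wy": 0,"wz": -87.5}
    - {"claw": 0.45,"x": -0.128,"y": -0.321,"z": 0,"wx": 0,"wy": 0,"wz": -87.5}
    - {"claw": 0.45,"x": -0.128,"y": -0.321,"z": 0,"wx": 0,"wy": 0,"wz": -87.5}
    - {"claw": 0.45,"x": -0.128,"y": -0.321,"z": 0,"wx": 0,"wy": 0,"wz": -87.5}
    - {"claw": 0.45,"x": -0.128,"y": -0.321,"z": 0,"wx": 0,"wy": 0,"wz": -87.5}
    - {"claw": 0.45,"x": -0.128,"y": -0.321,"z": 0,"wx": 0,"wy": 0,"wz": -87.5}
    - {"claw": 0.45,"x": -0.128,"y": -0.321,"z": 0,"wx": 0,"wy": 0,"wz": -87.5}
    - {"claw": 0.45,"x": -0.128,"y": -0.321,"z": 0,"wx": 0,"wy": 0,"wz": -87.5}
    - {"claw": 0.45,"x": -0.128,"y": -0.321,"z": 0,"wx": 0,"wy": 0,"wz": -87.5}
    - {"claw": 0.45,"x": -0.128,"y": -0.321,"z": 0,"wx": 0,"wy": 0,"wz": -87.5}
    - {"claw": 0.45,"x": -0.128,"y": -0.321,"z": 0,"wx": 0,"wy": 0,"wz": -87.5}
    - {"claw": 0.45,"x": -0.128,"y": -0.321,"z": 0,"wx": 0,"wy": 0,"wz": -87.5}

```text
time_s: 12.55
tool_pos: [0.4206, 0.3214, 0.2875]
tool_rot: [-0.0, 0.731, 0.682, -0.001]
ft_force: [-0.0, 0.7, -0.1]
width: 0.453
finger_force: 0.0
```

>>> arm_command:
  motion:
    - {"claw": 0.45,"x": 0,"y": 0,"z": 0,"wx": 0,"wy": 0,"wz": 0}
    - {"claw": 0.45,"x": 0,"y": 0,"z": 0,"wx": 0,"wy": 0,"wz": 0}
    - {"claw": 0.45,"x": 0,"y": 0,"z": 0,"wx": 0,"wy": 0,"wz": 0}
    - {"claw": 0.45,"x": 0,"y": 0,"z": 0,"wx": 0,"wy": 0,"wz": 0}

```text
time_s: 12.88
tool_pos: [0.4214, 0.3208, 0.2886]
tool_rot: [-0.0, 0.735, 0.678, -0.0]
ft_force: [-0.6, 0.2, 0.7]
width: 0.45
finger_force: 0.0
```

```bash
python3 -c "
from h import *
to(.4213,.3203,.202,87.4);pieces()"
```

```text
to [-0.0005 -0.      0.0866] [-0.02  0.02 -2.02]
[421.6 321.1  19.8  75.6  87.1] [421.6 320.3  20.1  75.1  87.2] 0.0256929414904003
```

>>> arm_command:
  motion:
    - {"claw": 0.45,"x": 0,"y": 0,"z": 0.04,"wx": 0,"wy": 0,"wz": -2}
    - {"claw": 0.45,"x": 0,"y": 0,"z": 0.075,"wx": 0,"wy": 0,"wz": -2}
    - {"claw": 0.45,"x": 0,"y": 0,"z": 0.086,"wx": 0,"wy": 0,"wz": -2}
    - {"claw": 0.45,"x": 0,"y": 0,"z": 0.086,"wx": 0,"wy": 0,"wz": -2}
    - {"claw": 0.45,"x": 0,"y": 0,"z": 0.086,"wx": 0,"wy": 0,"wz": -2}
    - {"claw": 0,"x": 0,"y": 0,"z": 0.086,"wx": 0,"wy": 0,"wz": -2}
    - {"claw": 0,"x": 0,"y": 0,"z": 0.086,"wx": 0,"wy": 0,"wz": -2}
    - {"claw": 0,"x": 0,"y": 0,"z": 0.086,"wx": 0,"wy": 0,"wz": -2}
    - {"claw": 0,"x": 0,"y": 0,"z": 0.086,"wx": 0,"wy": 0,"wz": -2}
    - {"claw": 0,"x": 0,"y": 0,"z": 0.086,"wx": 0,"wy": 0,"wz": -2}
  newtons: 35

```text
time_s: 13.77
tool_pos: [0.4215, 0.3211, 0.2033]
tool_rot: [0.0, 0.722, 0.692, 0.0]
ft_force: [0.9, 0.0, 1.8]
width: 0.209
finger_force: 35.0
```

```bash
python3 -c "
from h import *
to(.547,.053,.29,0)"
```

```text
to [-0.2625  0.1368 -0.0867] [ 0.000e+00 -3.000e-02  8.756e+01]
```

>>> arm_command:
  motion:
    - {"claw": 0,"x": 0,"y": 0,"z": -0.03,"wx": 0,"wy": 0,"wz": 0}
    - {"claw": 0,"x": 0,"y": 0,"z": -0.07,"wx": 0,"wy": 0,"wz": 0}
    - {"claw": 0,"x": -0.02,"y": 0,"z": -0.088,"wx": 0,"wy": 0,"wz": 0}
    - {"claw": 0,"x": -0.262,"y": 0.137,"z": -0.088,"wx": 0,"wy": 0,"wz": 87.5}
    - {"claw": 0,"x": -0.262,"y": 0.137,"z": -0.088,"wx": 0,"wy": 0,"wz": 87.5}
    - {"claw": 0,"x": -0.262,"y": 0.137,"z": -0.088,"wx": 0,"wy": 0,"wz": 87.5}
    - {"claw": 0,"x": -0.262,"y": 0.137,"z": -0.088,"wx": 0,"wy": 0,"wz": 87.5}
    - {"claw": 0,"x": -0.262,"y": 0.137,"z": -0.088,"wx": 0,"wy": 0,"wz": 87.5}
    - {"claw": 0,"x": -0.262,"y": 0.137,"z": -0.088,"wx": 0,"wy": 0,"wz": 87.5}
    - {"claw": 0,"x": -0.262,"y": 0.137,"z": -0.088,"wx": 0,"wy": 0,"wz": 87.5}
    - {"claw": 0,"x": -0.262,"y": 0.137,"z": -0.088,"wx": 0,"wy": 0,"wz": 87.5}
    - {"claw": 0,"x": -0.262,"y": 0.137,"z": -0.088,"wx": 0,"wy": 0,"wz": 87.5}

```text
time_s: 14.77
tool_pos: [0.5479, 0.0514, 0.2909]
tool_rot: [0.0, 0.981, 0.196, -0.0]
ft_force: [-0.5, 0.0, -0.6]
width: 0.213
finger_force: 34.9
```

>>> arm_command:
  motion:
    - {"claw": 0,"x": 0,"y": 0,"z": 0,"wx": 0,"wy": 0,"wz": 7}
    - {"claw": 0,"x": 0,"y": 0,"z": 0,"wx": 0,"wy": 0,"wz": 14}
    - {"claw": 0,"x": 0,"y": 0,"z": 0,"wx": 0,"wy": 0,"wz": 20}
    - {"claw": 0,"x": 0,"y": 0,"z": 0,"wx": 0,"wy": 0,"wz": 22.6}
    - {"claw": 0,"x": 0,"y": 0,"z": 0,"wx": 0,"wy": 0,"wz": 22.6}
    - {"claw": 0,"x": 0,"y": 0,"z": 0,"wx": 0,"wy": 0,"wz": 22.6}

```text
time_s: 15.27
tool_pos: [0.5472, 0.0535, 0.2909]
tool_rot: [-0.0, 1.0, 0.005, -0.0]
ft_force: [-0.4, -0.3, -1.1]
width: 0.206
finger_force: 34.9
```

```bash
python3 -c "
from h import *
to(.547,.053,.203,0);c=wtote();save(c,'w5.png')"
```

```text
to [-0.0001  0.0005  0.0879] [-0.    0.01  0.63]
[178, 141, 258, 115, 4010] [547.5  13.3 110.1 225.1  90.2] x [0.4935 0.6026] y [-0.0981  0.1252]
[460, 240, 52, 46, 961] [ 488.6 -167.    29.2   65.9  145.1] x [0.4572 0.5071] y [-0.1928 -0.1589]
```

View pics/w5.png

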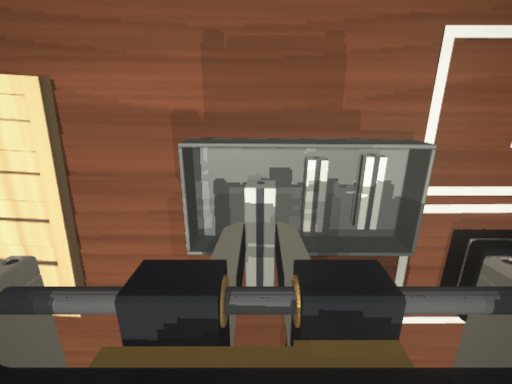

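The two laid bars are at ≈(315,195) and (371,192). The third is held at ≈(260,230), clear of both. Placing it.

>>> arm_command:
  motion:
    - {"claw": 0,"x": 0,"y": 0,"z": 0.035,"wx": 0,"wy": 0,"wz": 1}
    - {"claw": 0,"x": 0,"y": 0,"z": 0.065,"wx": 0,"wy": 0,"wz": 1}
    - {"claw": 0,"x": 0,"y": 0,"z": 0.08,"wx": 0,"wy": 0,"wz": 1}
    - {"claw": 0,"x": 0,"y": 0,"z": 0.087,"wx": 0,"wy": 0,"wz": 1}
    - {"claw": 0,"x": 0,"y": 0,"z": 0.087,"wx": 0,"wy": 0,"wz": 1}
    - {"claw": 0,"x": 0,"y": 0,"z": 0.087,"wx": 0,"wy": 0,"wz": 1}

```text
time_s: 15.82
tool_pos: [0.5474, 0.0535, 0.2042]
tool_rot: [0.0, 1.0, -0.004, -0.0]
ft_force: [-0.2, 0.3, -1.0]
width: 0.209
finger_force: 35.0
```

>>> arm_command:
  motion:
    - {"claw": 0.35,"x": 0,"y": 0,"z": 0,"wx": 0,"wy": 0,"wz": 0}
    - {"claw": 0.35,"x": 0,"y": 0,"z": 0,"wx": 0,"wy": 0,"wz": 0}
    - {"claw": 0.35,"x": 0,"y": 0,"z": 0,"wx": 0,"wy": 0,"wz": 0}
    - {"claw": 0.35,"x": 0,"y": 0,"z": -0.04,"wx": 0,"wy": 0,"wz": 0}
    - {"claw": 0.35,"x": 0,"y": 0,"z": -0.07,"wx": 0,"wy": 0,"wz": 0}
    - {"claw": 0.35,"x": 0,"y": 0,"z": -0.07,"wx": 0,"wy": 0,"wz": 0}
    - {"claw": 0.35,"x": 0,"y": 0,"z": -0.07,"wx": 0,"wy": 0,"wz": 0}
    - {"claw": 0.35,"x": 0,"y": 0,"z": -0.07,"wx": 0,"wy": 0,"wz": 0}

```text
time_s: 16.48
tool_pos: [0.5472, 0.0535, 0.2741]
tool_rot: [-0.0, 1.0, -0.004, 0.0]
ft_force: [-1.0, -0.6, -0.6]
width: 0.352
finger_force: 0.0
```

```bash
python3 -c "
from h import *
to(.547,.1235,.29,0);c=wtote();c=cam('scene');measure(c)" | grep -v case
```

```text
to [-0.0008 -0.07   -0.0159] [-0.   -0.04 -0.47]
[171, 142, 278, 121, 4067] [547.8  13.1 109.6 225.4  90.1] x [0.4951 0.6026] y [-0.0984  0.1251]
[484, 245, 28, 13, 240] [ 504.  -167.4    9.5   24.5  119.2] x [0.4959 0.5072] y [-0.1792 -0.1591]
[233, 256, 54, 9, 443] [494.6  54.4   5.   49.   89.9] x [0.4924 0.497 ] y [0.0307 0.0782]
block [302, 143, 29, 36, 40] plane [494.  370.1   3.5 203.7 177.3] cloud [490.6 369.    9.2 215.  176.7] zmed 0.0165
block [276, 144, 44, 58, 497] plane [527.1 305.  102.  273.6 177.2] cloud [525.1 305.8  98.9 268.9 177.1] zmed 0.0144
block [300, 173, 25, 9, 80] plane [565.9 313.4  30.7  82.6  73.9] cloud [567.  312.4  32.7  83.7  74.1] zmed 0.0127
block [307, 184, 26, 8, 73] plane [619.6 310.8  24.9  83.7  73.7] cloud [626.2 309.   26.6  81.4  85. ] zmed 0.012
block [321, 184, 19, 14, 51] plane [655.3 334.1  30.4  77.4 113.7] cloud [655.6 334.9  30.1  75.6 114.4] zmed 0.0131
block [11, 331, 24, 21, 214] plane [ 767.7 -581.8   36.1   62.    40.1] cloud [ 764.6 -583.3   36.    61.7   39.1] zmed 0.01
tote [185, 174, 79, 47, 509] plane [551.6  10.7 122.3 22
[... 1436 characters left out ...]
8] cloud [537.2  14.7  93.7 217.5  89. ] zmed 0.0261
piece [214, 191, 14, 17, 119] plane [ 5.463e+02 -2.600e+00  2.190e+01  7.360e+01  1.000e-01] cloud [ 5.468e+02 -1.600e+00  2.100e+01  7.470e+01  3.000e-01] zmed 0.026
piece [198, 196, 13, 18, 119] plane [548.7 -56.5  21.6  70.7 177.9] cloud [549.6 -56.4  20.6  73.4 178.8] zmed 0.0263
piece [193, 197, 71, 26, 258] plane [600.4   8.9  33.6 222.5  84.4] cloud [601.9   7.4  31.1 220.   83. ] zmed 0.0263
piece [106, 204, 60, 21, 208] plane [ 506.4 -252.9   20.2  175.9   91. ] cloud [ 506.9 -252.8    8.5  175.    90.5] zmed 0.027
piece [352, 220, 31, 26, 360] plane [842.7 334.8  83.   89.6 129.3] cloud [842.1 334.9  83.2  85.4 143.9] zmed 0.0264
```

All three bars lie in the tote. Next I grip the +y end wall: move above it at y≈0.1235, then go down.

>>> arm_command:
  motion:
    - {"claw": 0.35,"x": 0,"y": -0.035,"z": -0.01,"wx": 0,"wy": 0,"wz": 0}
    - {"claw": 0.35,"x": 0,"y": -0.07,"z": 0,"wx": 0,"wy": 0,"wz": 0}
    - {"claw": 0.35,"x": 0,"y": -0.07,"z": 0,"wx": 0,"wy": 0,"wz": 0}
    - {"claw": 0.35,"x": 0,"y": -0.07,"z": 0,"wx": 0,"wy": 0,"wz": 0}
    - {"claw": 0.35,"x": 0,"y": -0.07,"z": 0.03,"wx": 0,"wy": 0,"wz": 0}
    - {"claw": 0.35,"x": 0,"y": -0.07,"z": 0.06,"wx": 0,"wy": 0,"wz": 0}
    - {"claw": 0.35,"x": 0,"y": -0.07,"z": 0.071,"wx": 0,"wy": 0,"wz": 0}
    - {"claw": 0.35,"x": 0,"y": -0.07,"z": 0.071,"wx": 0,"wy": 0,"wz": 0}
    - {"claw": 0.35,"x": 0,"y": -0.07,"z": 0.071,"wx": 0,"wy": 0,"wz": 0}

```text
time_s: 17.33
tool_pos: [0.5474, 0.1228, 0.2023]
tool_rot: [0.0, 1.0, -0.005, -0.001]
ft_force: [-0.2, -0.6, 0.8]
width: 0.349
finger_force: 0.0
```

>>> arm_command:
  motion:
    - {"claw": 0,"x": 0,"y": 0,"z": 0,"wx": 0,"wy": 0,"wz": 0}
    - {"claw": 0,"x": 0,"y": 0,"z": 0,"wx": 0,"wy": 0,"wz": 0}
    - {"claw": 0,"x": 0,"y": 0,"z": 0,"wx": 0,"wy": 0,"wz": 0}
    - {"claw": 0,"x": 0,"y": 0,"z": 0,"wx": 0,"wy": 0,"wz": 0}
    - {"claw": 0,"x": 0,"y": 0,"z": 0,"wx": 0,"wy": 0,"wz": 0}
  newtons: 50

```text
time_s: 17.75
tool_pos: [0.5482, 0.1235, 0.2038]
tool_rot: [-0.0, 1.0, -0.004, 0.001]
ft_force: [0.4, -2.8, 3.2]
width: 0.043
finger_force: 8.6
```

>>> arm_command:
  motion:
    - {"claw": 0,"x": 0,"y": 0,"z": 0,"wx": 0,"wy": 0,"wz": 0}
    - {"claw": 0,"x": 0.004,"y": 0.006,"z": 0,"wx": 0,"wy": 0,"wz": 0}
    - {"claw": 0,"x": 0.01,"y": 0.014,"z": 0,"wx": 0,"wy": 0,"wz": 0}
    - {"claw": 0,"x": 0.017,"y": 0.023,"z": 0,"wx": 0,"wy": 0,"wz": 0}
    - {"claw": 0,"x": 0.024,"y": 0.032,"z": 0,"wx": 0,"wy": 0,"wz": 0}
    - {"claw": 0,"x": 0.031,"y": 0.041,"z": 0,"wx": 0,"wy": 0,"wz": 0}
    - {"claw": 0,"x": 0.036,"y": 0.048,"z": 0,"wx": 0,"wy": 0,"wz": 0}
    - {"claw": 0,"x": 0.04,"y": 0.052,"z": 0,"wx": 0,"wy": 0,"wz": 0}
    - {"claw": 0,"x": 0.04,"y": 0.052,"z": 0,"wx": 0,"wy": 0,"wz": 0}

```text
time_s: 18.5
tool_pos: [0.5881, 0.0709, 0.2039]
tool_rot: [-0.001, 1.0, -0.005, 0.0]
ft_force: [-1.5, 0.6, 5.7]
width: 0.039
finger_force: 50.3
```

```bash
python3 -c "
from h import *
s=ctrl.get_state();print(s['ft_force'],s['finger_force'],s['torque']);c=wtote();d=cam('scene')
cv2.imwrite('pics/m6.png',np.hstack([cv2.resize(x['image'][:,:,::-1],(400,300)) for x in(d,c)]))"
```

```text
[-1.49088169  0.59254969  5.74561969] 50.27243793010712 [ 0.11788455  0.25855832 -0.45981918]
[231, 163, 281, 123, 3685] [630.1  13.   70.3 165.9 115.9] x [0.5688 0.6411] y [-0.0692  0.0854]
[254, 314, 14, 12, 143] [536.5  71.1   8.9  10.3 178.7] x [0.5322 0.5414] y [0.067  0.0755]
[372, 315, 95, 16, 1195] [528.9 -39.    5.7  69.8  87.4] x [0.5265 0.5323] y [-0.0703 -0.0058]
```

View pics/m6.png

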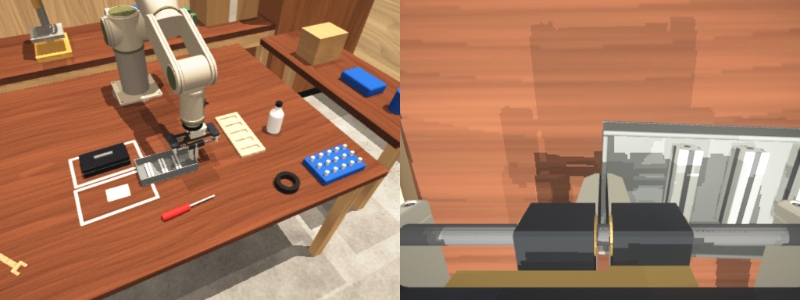

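The tote follows the grip, with the bars still flat inside. It has yawed about 2° at the trailing end, so I continue and turn it back a little.

>>> arm_command:
  motion:
    - {"claw": 0,"x": 0.003,"y": 0.004,"z": 0,"wx": 0,"wy": 0,"wz": -0.5}
    - {"claw": 0,"x": 0.008,"y": 0.012,"z": 0,"wx": 0,"wy": 0,"wz": -1}
    - {"claw": 0,"x": 0.014,"y": 0.022,"z": 0,"wx": 0,"wy": 0,"wz": -1.5}
    - {"claw": 0,"x": 0.02,"y": 0.032,"z": 0,"wx": 0,"wy": 0,"wz": -2}
    - {"claw": 0,"x": 0.026,"y": 0.043,"z": 0,"wx": 0,"wy": 0,"wz": -2.5}
    - {"claw": 0,"x": 0.031,"y": 0.055,"z": 0,"wx": 0,"wy": 0,"wz": -3}
    - {"claw": 0,"x": 0.034,"y": 0.067,"z": 0,"wx": 0,"wy": 0,"wz": -3}
    - {"claw": 0,"x": 0.034,"y": 0.079,"z": 0,"wx": 0,"wy": 0,"wz": -3}
    - {"claw": 0,"x": 0.034,"y": 0.091,"z": 0,"wx": 0,"wy": 0,"wz": -3}
    - {"claw": 0,"x": 0.034,"y": 0.101,"z": 0,"wx": 0,"wy": 0,"wz": -3}
    - {"claw": 0,"x": 0.034,"y": 0.107,"z": 0,"wx": 0,"wy": 0,"wz": -3}
    - {"claw": 0,"x": 0.034,"y": 0.11,"z": 0,"wx": 0,"wy": 0,"wz": -3}

```text
time_s: 19.6
tool_pos: [0.621, -0.0389, 0.2039]
tool_rot: [-0.001, 1.0, 0.022, 0.001]
ft_force: [0.6, 8.3, 4.6]
width: 0.037
finger_force: 50.0
```

```bash
python3 -c "
from h import *
s=ctrl.get_state();print(s['ft_force'],s['finger_force'],s['torque']);c=wtote();tote();print(s['time_s'])"
```

```text
[0.61840206 8.34395594 4.56694328] 50.00129163265228 [ 1.29437202 -0.00475776  0.00684885]
[232, 163, 280, 123, 3793] [667.7 -91.9  70.2 166.4 120.8] x [0.6018 0.6807] y [-0.1745 -0.0239]
[257, 314, 10, 11, 107] [570.5 -42.    6.2   9.4   2. ] x [0.5659 0.575 ] y [-0.0452 -0.0388]
[372, 314, 96, 11, 1020] [ 572.5 -150.1    5.    67.8   93.2] x [0.5696 0.5755] y [-0.1814 -0.1176]
[249, 126, 28, 45, 123] [ 574.1 -114.6   71.9  224.2   72.4]
[238, 143, 7, 24, 51] [672.2 -78.   16.7 110.1 100.8]
tote [ 621.6 -120.3  108.9  219.7   92.5]
19.6
```

>>> arm_command:
  motion:
    - {"claw": 0,"x": 0,"y": 0.006,"z": 0,"wx": 0,"wy": 0,"wz": 0}
    - {"claw": 0,"x": -0.001,"y": 0.016,"z": 0,"wx": 0,"wy": 0,"wz": 0.5}
    - {"claw": 0,"x": -0.001,"y": 0.028,"z": 0,"wx": 0,"wy": 0,"wz": 1}
    - {"claw": 0,"x": -0.002,"y": 0.04,"z": 0,"wx": 0,"wy": 0,"wz": 1.5}
    - {"claw": 0,"x": -0.002,"y": 0.052,"z": 0,"wx": 0,"wy": 0,"wz": 2}
    - {"claw": 0,"x": -0.003,"y": 0.064,"z": 0,"wx": 0,"wy": 0,"wz": 2}
    - {"claw": 0,"x": -0.003,"y": 0.076,"z": 0,"wx": 0,"wy": 0,"wz": 2}
    - {"claw": 0,"x": -0.004,"y": 0.086,"z": 0,"wx": 0,"wy": 0,"wz": 2}
    - {"claw": 0,"x": -0.004,"y": 0.094,"z": 0,"wx": 0,"wy": 0,"wz": 2}
    - {"claw": 0,"x": -0.004,"y": 0.098,"z": 0,"wx": 0,"wy": 0,"wz": 2}
    - {"claw": 0,"x": -0.004,"y": 0.1,"z": 0,"wx": 0,"wy": 0,"wz": 2}
    - {"claw": 0,"x": -0.004,"y": 0.1,"z": 0,"wx": 0,"wy": 0,"wz": 2}

```text
time_s: 20.7
tool_pos: [0.6214, -0.1387, 0.2039]
tool_rot: [-0.001, 1.0, 0.005, 0.001]
ft_force: [-1.6, 6.0, 6.6]
width: 0.038
finger_force: 50.0
```

```bash
python3 -c "
from h import *
s=ctrl.get_state();print(s['ft_force'],s['finger_force'],s['torque']);c=wtote();d=tote();save(d,'s7.png');measure(cam('scene'))" | egrep -v 'block|case'
```

```text
[-1.57130053  5.9508491   6.55079758] 50.008206367492676 [ 0.90253817  0.074018   -0.03014974]
[230, 163, 282, 123, 3653] [ 666.  -194.    70.7  165.8  118.6] x [0.6015 0.676 ] y [-0.2765 -0.1235]
[257, 314, 10, 11, 109] [ 5.704e+02 -1.401e+02  6.200e+00  1.000e+01  2.000e-01] x [0.5655 0.5752] y [-0.1432 -0.137 ]
[372, 314, 96, 12, 1110] [ 568.6 -248.8    5.7   68.    91.3] x [0.566  0.5708] y [-0.28   -0.2159]
[241, 115, 37, 35, 201] [ 618.6 -198.9  109.   183.8   90.4]
tote [ 618.6 -198.9  109.   183.8   90.4]
tote [154, 216, 17, 8, 35] plane [ 567.7 -189.7    8.8   49.1   91.1] cloud [ 567.9 -189.9    6.    48.6   92.5] zmed 0.0394
tote [102, 223, 89, 49, 588] plane [ 624.9 -244.   121.   234.1   90.2] cloud [ 622.  -243.9  114.   233.1   89.5] zmed 0.0363
white [284, 150, 19, 6, 35] plane [410.5 327.3  11.8  68.4  86.7] cloud [419.9 323.   13.5  68.7  87.2] zmed 0.0081
white [289, 158, 19, 7, 38] plane [462.5 320.8  12.7  69.   87.5] cloud [471.5 316.6  13.8  68.8  90.3] zmed 0.0081
white [296, 167, 20, 7, 51] plane [514.8 319.2  14.2  70.4  85.7] cloud [521.3 314.4  14.8  69.4 
[... 1142 characters left out ...]
9.6 142.5] cloud [842.3 335.3  82.8  84.2 129.4] zmed 0.0264
piece [104, 226, 48, 24, 187] plane [ 569.3 -293.7   32.9  137.3   99.4] cloud [ 569.9 -294.6   32.4  137.6  103.1] zmed 0.0262
piece [155, 227, 13, 22, 152] plane [ 619.9 -209.1   20.4   75.8  179.9] cloud [ 620.8 -208.9   20.6   79.7  179.8] zmed 0.0264
piece [136, 234, 13, 22, 162] plane [ 620.6 -262.8   20.2   75.8  179.8] cloud [ 620.6 -262.9   20.1   77.1  179.8] zmed 0.0263
piece [116, 241, 13, 22, 161] plane [ 623.  -317.6   20.4   72.2  179.8] cloud [ 622.3 -317.9   20.2   75.6  179.8] zmed 0.0264
piece [109, 242, 82, 32, 292] plane [ 674.6 -249.4   15.   221.5   90.7] cloud [ 675.4 -249.7    7.   220.2   90.8] zmed 0.0269
```

View pics/s7.png

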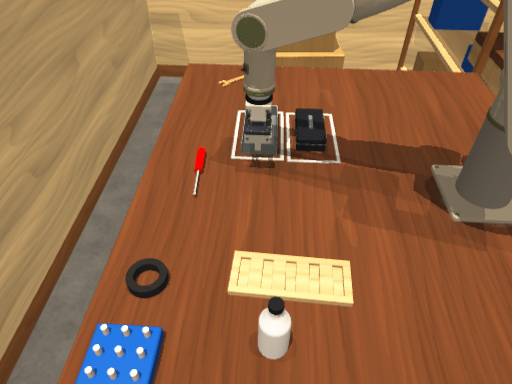

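The tote is centred in the free far bay (≈(262,135)), with all the tape visible around it. Releasing and rising.

>>> arm_command:
  motion:
    - {"claw": 0.3,"x": 0,"y": 0,"z": 0,"wx": 0,"wy": 0,"wz": 0}
    - {"claw": 0.3,"x": 0,"y": 0,"z": 0,"wx": 0,"wy": 0,"wz": 0}
    - {"claw": 0.3,"x": 0,"y": 0,"z": 0,"wx": 0,"wy": 0,"wz": 0}
    - {"claw": 0.3,"x": 0,"y": 0,"z": -0.03,"wx": 0,"wy": 0,"wz": 0}
    - {"claw": 0.3,"x": 0,"y": 0,"z": -0.07,"wx": 0,"wy": 0,"wz": 0}
    - {"claw": 0.3,"x": 0,"y": -0.03,"z": -0.11,"wx": 0,"wy": 0,"wz": 0}
    - {"claw": 0.3,"x": 0,"y": -0.07,"z": -0.13,"wx": 0,"wy": 0,"wz": 0}
    - {"claw": 0.3,"x": 0,"y": -0.11,"z": -0.13,"wx": 0,"wy": 0,"wz": 0}
    - {"claw": 0.3,"x": 0,"y": -0.15,"z": -0.13,"wx": 0,"wy": 0,"wz": 0}
    - {"claw": 0.3,"x": 0,"y": -0.2,"z": -0.13,"wx": 0,"wy": 0,"wz": 0}
    - {"claw": 0.3,"x": 0,"y": -0.2,"z": -0.13,"wx": 0,"wy": 0,"wz": 0}
    - {"claw": 0.3,"x": 0,"y": -0.2,"z": -0.13,"wx": 0,"wy": 0,"wz": 0}

```text
time_s: 21.85
tool_pos: [0.6186, 0.0644, 0.3327]
tool_rot: [-0.0, 1.0, 0.007, -0.0]
ft_force: [-0.6, -0.3, 0.3]
width: 0.296
finger_force: 0.0
```

>>> arm_command:
  motion:
    - {"claw": 0.3,"x": 0,"y": 0,"z": 0,"wx": 0,"wy": 0,"wz": 0}
    - {"claw": 0.3,"x": 0,"y": 0,"z": 0,"wx": 0,"wy": 0,"wz": 0}
    - {"claw": 0.3,"x": 0,"y": 0,"z": 0,"wx": 0,"wy": 0,"wz": 0}
    - {"claw": 0.3,"x": 0,"y": 0,"z": 0,"wx": 0,"wy": 0,"wz": 0}
    - {"claw": 0.3,"x": 0,"y": 0,"z": 0,"wx": 0,"wy": 0,"wz": 0}
    - {"claw": 0.3,"x": 0,"y": 0,"z": 0,"wx": 0,"wy": 0,"wz": 0}
    - {"claw": 0.3,"x": 0,"y": 0,"z": 0,"wx": 0,"wy": 0,"wz": 0}
    - {"claw": 0.3,"x": 0,"y": 0,"z": 0,"wx": 0,"wy": 0,"wz": 0}
    - {"claw": 0.3,"x": 0,"y": 0,"z": 0,"wx": 0,"wy": 0,"wz": 0}
    - {"claw": 0.3,"x": 0,"y": 0,"z": 0,"wx": 0,"wy": 0,"wz": 0}
    - {"claw": 0.3,"x": 0,"y": 0,"z": 0,"wx": 0,"wy": 0,"wz": 0}
    - {"claw": 0.3,"x": 0,"y": 0,"z": 0,"wx": 0,"wy": 0,"wz": 0}

```text
time_s: 22.85
tool_pos: [0.619, 0.0608, 0.333]
tool_rot: [-0.0, 1.0, 0.005, 0.0]
ft_force: [-0.0, 0.6, 0.2]
width: 0.297
finger_force: 0.0
```

```bash
python3 -c "
from h import *
d=cam('scene');save(d,'sc8.png');measure(d)" | egrep 'tote|piece'
```

```text
tote [157, 190, 6, 11, 26] plane [ 468.1 -171.9   15.1   44.9  165.6] cloud [ 476.9 -172.6   14.7   42.6  165.7] zmed 0.0492
tote [143, 193, 14, 11, 44] plane [ 471.6 -204.9   37.4   43.8  174. ] cloud [ 479.5 -205.2   37.1   42.1  174.2] zmed 0.0491
tote [106, 214, 30, 10, 37] plane [ 515.4 -298.1    9.    82.5   86.4] cloud [ 506.5 -298.7    6.2   83.2   90. ] zmed 0.0311
tote [102, 214, 88, 58, 588] plane [ 626.4 -250.6  118.6  221.3   90.5] cloud [ 621.6 -250.6  111.1  220.6   90.5] zmed 0.0355
piece [342, 160, 17, 9, 59] plane [575.7 455.6  32.   55.7  48.9] cloud [575.8 455.6  26.5  56.   48. ] zmed 0.0271
piece [106, 204, 60, 21, 208] plane [ 505.4 -253.    17.4  176.    90.4] cloud [ 506.4 -253.     7.4  174.7   90.4] zmed 0.0267
piece [103, 216, 78, 29, 273] plane [ 569.3 -249.9   19.2  219.4   89.6] cloud [ 573.8 -249.8   16.1  217.6   90.1] zmed 0.0265
piece [352, 220, 31, 26, 357] plane [843.5 335.2  83.7  88.5 120.4] cloud [841.8 335.3  82.4  84.8 132.1] zmed 0.0262
piece [155, 227, 13, 22, 155] plane [ 619.9 -209.1   20.4   75.8  179.9] cloud [ 619.6 -208.9   20.6   76.8  179.9] zmed 0.0266
piece [136, 234, 13, 22, 161] plane [ 620.6 -263.    20.5   75.8  179.8] cloud [ 621.1 -263.2   20.7   76.   179.8] zmed 0.0264
piece [116, 241, 13, 22, 162] plane [ 623.  -317.6   20.4   72.2  179.8] cloud [ 6.221e+02 -3.177e+02  1.980e+01  7.370e+01  1.000e-01] zmed 0.0266
piece [109, 242, 82, 32, 296] plane [ 674.7 -250.    14.8  220.4   90.1] cloud [ 675.8 -249.8    6.9  219.8   90.5] zmed 0.0266
```

View pics/sc8.png

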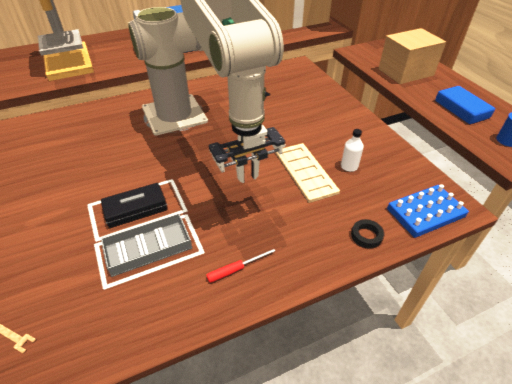

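The tote (≈(147,245)) sits inside the far bay's tape with all three bars flat in it. The block is empty, the bystanders haven't moved, and the gripper is clear. Handing in.

```bash
python3 -c "
from workcell import workorder
print(workorder.hand_in())"
```

```text
the job is handed in; nothing more can be done
None
```

All three pieces are flat in the tote, the tote is inside the free far bay (bay_2), and the job is handed in; the hand-in call returned no verdict.

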